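Open the child-safe sharps drawer by its hidden catch

TASK

The low dark wooden box keeps sharp kitchen tools away from children: its handleless drawer is held by a catch hidden under one of the five flush wooden pads along the front of its top, all alike to the eye. Feel gently across the pads with closed fingertips for the one that gives, press it down so that the drawer springs ajar, then put a fingertip behind the drawer's front board and draw the drawer fully open. Grip nothing, and leave the egg timer, spice jar, garlic and mug where they stand.

Things in the scene. Friction and masses are not known exactly. Their poses are not given: they have to be found in the camera images.
- box: Low dark wooden box, fixed, 240 (x) x 272 (y) x 88 mm high. Origin: middle of its underside; its x points to its back (front faces -x), y along the front, z up. The flat top has, front to back: the top edge of the drawer's front board (box x -120 to -106 mm), the five pads (-105 to -39), the fixed rear top (-37 to 108). Over 35 N of finger force on box or drawer, or 60 N on anything, fails.
- pads_mid (a point): Middle of the row of five flush pads, on their top (middle of the third pad); axes as the box. Each pad is 66 mm in x and 47.6 mm in y; middles 48.8 mm apart along y (at -97.6, -48.8, 0, 48.8, 97.6 mm from here). Four are rigid; one, not told which, is the catch and looks the same. The finger sinks in between its rigid neighbours, so press near a pad's middle.
- catch (a joint): How far the pad that is the catch is pressed down (m): 0 at rest, level with the others, 0.007 fully down. It goes straight down between its neighbours and yields with 4 to 7 N, frees the drawer when 4 to 5 mm down, and springs back up when left.
- drawer (a joint): How far the drawer is out (m), towards box -x: about 0 shut, front board flush. Once the catch is pressed a spring pushes it out to about 0.06; from there it slides with 1 to 3 N and stays where it is left, up to its stop at 0.13. Fully open: against the stop or nearly so.
- drawer_edge (a point): Middle of the top rear edge of the drawer's front board; moves with the drawer. The board reaches 14 mm from here towards box -x, is 272 mm wide, its top 88 mm above the worktop. Behind it the drawer is open from above: its contents lie below 45 mm; a steel rail (top at 67 mm) crosses it 57 mm behind this edge. When ajar, the pads' front ends are about 60 mm behind this edge.
- egg_timer: Red and cream kitchen timer, 62 mm across, 61 mm high, loose on the rear top of the box. Origin: middle of its underside.
- spice_jar: Spice jar with a red cap, 45 mm across, 106 mm high, loose on the rear top of the box. Origin: middle of its underside.
- garlic: Garlic bulb, 60 x 57 x 58 mm, loose on the worktop to the left of the box. Origin: middle of its underside.
- mug: Orange mug, 81 x 113 mm, 101 mm high, loose on the worktop farther left. Origin: middle of its underside.
Mind the look-alikes: they are no part of the job. What is shaped like the egg_timer but orange or yellow is not meant.

How it is judged:
By the outcome, as a careful person would: the job done as asked, in the order asked, and still so for the second after the job is handed in, with the robot touching nothing.
It also fails if it takes over 54 s, if anything falls off the work surface, if the arm or the gripper's body presses on something with over 40 N, if the wrist force passes 120 N, or if a joint passes its speed limit or range.

ROBOT

A 6-joint arm with a two-finger parallel gripper is mounted at the origin on a cart in front of the work surface, level with it; the furniture and walls round the work are solid. World frame = base frame: x ahead of the robot, y to its left, z up, the work surface at z = 0. Lengths are in m, angles in rad, forces in N, time in s.
With the tool pointing down it reaches from about 0.275 to 0.975 m from the base axis. Payload 8.4 kg.
Tool frame: the origin (TCP) lies midway between the tips of the shut fingers; the grasp point (between the pads) lies 19 mm behind it (robot.grip_point_offset is the distance from the TCP to the grasp point, in m); z points along the fingers, y is the line along which they close (so a half turn about z gives the same grasp; the last joint's range is limited). The gripper opens to 92 mm and grips with 3 to 60 N. Pads are 20 mm wide; open, the fingers measure 128 mm over their backs; the gripper's body (75 mm by 189 mm) begins 69 mm behind the grasp point.
Start: joints at [1.122, 0.353, 1.633, -0, 1.155, -0.002], TCP at [0.27, 0.564, 0.179] pointing down, gripper open.
Joint ranges: [-2.63, 2.63], [-0.92, 2.1], [0.06, 2.66], [-1.3, 4.44], [0, 2.69], [-3.02, 3.02]. Speed limits (rad/s): [2.22, 2.22, 2.79, 3.14, 3.14, 3.14].

INTERFACE

Orientations are given as a unit quaternion [w, x, y, z].
In Python, from plant import robot gives the robot as it stands.
- The arm moves only by the tool move_arm, never from a script. Its argument "series" is a list that holds one entry, the list of rows, each a list of 7 numbers: the shift along the tool's x, y, z as a fraction of full scale, then the turn, a rotation vector about the tool's x, y, z as a fraction of full scale, then the finger opening in mm, from 0 to 91.9. In form: [[[dx, dy, dz, rx, ry, rz, jaw], ...]]. A call has exactly 5 rows; each row is the pose to reach, as a shift and turn from the pose commanded when the call began, along the tool's axes at that moment; what a row does not reach only later rows make up. Full scale, the value 1, is 20 cm for a shift and 120 degrees for a turn. A row lasts 1/10 s, in which the tool goes at most 50 mm and 8.59 degrees, less where a joint would pass 70% of its speed; a pose out of reach is approached as far as the arm can. A call with a number of a shift or a turn outside -1 to 1 is refused whole. A call with a gripper value outside its range is refused whole. The fingers move at their own pace and stop on an object; "grip_force" is the grip in N (left out, the last holds). Time passes only in rows, so rows that repeat a pose let the fingers close, or fill a call up. It gives the time, the measured TCP pose, the force, the opening and the grip force at its end, in the units of the state.
- robot.read_state(): the state, without advancing time (a new reading comes with each control period).
- robot.grab_frame(name): name is "side" or "top"; returns a dict with "color" (400x640x3 uint8, red, green, blue), "fx", "fy", "cx", "cy" (pixels), "world_from_camera" (4x4, takes a point from camera to world coordinates). Camera axes: x right, y up, looking along -z (the intrinsics and any distortion apply to the point x, -y, -z); pixel columns grow to the right and rows downward; lengths in m; the calibration is good to about 2 mm. A picture is of the moment at which its call begins. There is no depth.
- robot.close_job(): hands the job in; it is judged then, once.
The state is a dict: "t": time; "joints": joint angles; "qd": joint speeds; "joint_torque": joint torques, N m; "eef_pos": TCP position; "orientation": TCP orientation; "force": force on the tool from outside, world axes, zero at the start; "torque": the same for the moment, N m; "opening": finger opening in m; "finger_force": force on a finger pad.
Only numpy, scipy, OpenCV 4.12 (cv2) and the standard library are available. Lean on these libraries where they do the work, as an engineer would, in place of code of your own. Each camera call takes 0.05 s, during which the arm holds its last target. There are 200 camera calls.

## Working session

There is one attempt and no reset: what is moved stays moved. The work goes in short steps, Python scripts to look and compute and a tool call to move; the robot and the scene stay as the last step left them, time stands still between calls to the robot, and variables do not carry over. Pictures are saved under pics/ and viewed, at most 10 in all, crops included, and the job is handed in when it is done.

Besides the shell and the picture viewer there is one more tool, called as name(argument=value, ...), one argument or row to a line, values as JSON. move_arm: Moves the arm, as the interface text tells. Its arguments: {"type":"object","properties":{"series":{"type":"array"},"grip_force":{"type":"number"}},"required":["series"]}

```bash
mkdir -p pics
python3 - <<'E'
from plant import robot
import cv2,json
for n in("side","top"):
    f=robot.grab_frame(n); cv2.imwrite(f"pics/{n}0.png",f["color"][:,:,::-1])
    print(n,{k:(v.tolist() if hasattr(v,'tolist') else v) for k,v in f.items() if k!="color"})
print(robot.read_state())
E
```

```text
side {'fx': 445.716536149697, 'fy': 445.716536149697, 'cx': 314.44893025754857, 'cy': 202.57530231794422, 'world_from_camera': [[0.8853077845799378, 0.26372101031674905, -0.3829900198173263, 0.08778255767551282], [-0.46453457221485556, 0.5386392710380997, -0.7029049487040948, -0.9615908921094746], [0.020922661860385345, 0.8001993279258977, 0.599369066442053, 0.819284741164236], [0.0, 0.0, 0.0, 1.0]]}
top {'fx': 485.8960578825581, 'fy': 485.8960578825581, 'cx': 322.34220333567146, 'cy': 197.79708202789772, 'world_from_camera': [[0.023456879217210222, 0.9879880956281413, -0.1527393129304575, 0.40198424342707884], [-0.9996664021559544, 0.021528097559242062, -0.01426973777088598, -0.06589637792028422], [-0.010810144215472108, 0.1530230829403158, 0.9881634869137201, 1.2593911204531552], [0.0, 0.0, 0.0, 1.0]]}
{'t': 0.1, 'joints': array([ 1.12158870e+00,  3.53534851e-01,  1.63402615e+00, -4.57024435e-06,
        1.15518853e+00, -2.40139217e-03]), 'qd': array([-0.00180453, -0.00202428, -0.00133123,  0.00042246, -0.00048386,
        0.00110351]), 'joint_torque': array([-1.70428746e-03, -5.94906700e+01, -3.34927762e+01,  6.97475905e-02,
        1.84175087e-02, -6.28106181e-05]), 'eef_pos': array([0.26985684, 0.5632286 , 0.17868067]), 'orientation': array([-1.27469238e-04,  2.21548506e-01,  9.75149181e-01, -5.64219517e-04]), 'force': array([ 0.47036011,  0.52017696, -1.01755226]), 'torque': array([-0.00560129, -0.01953192, -0.02028668]), 'finger_force': 0.0, 'opening': 0.0921906707354294}
```

View pics/side0.png

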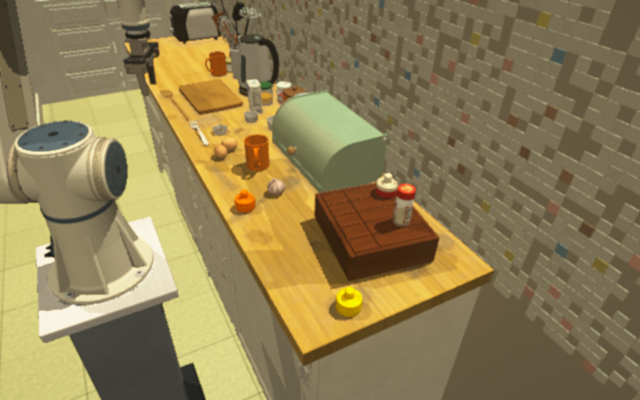

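View pics/top0.png

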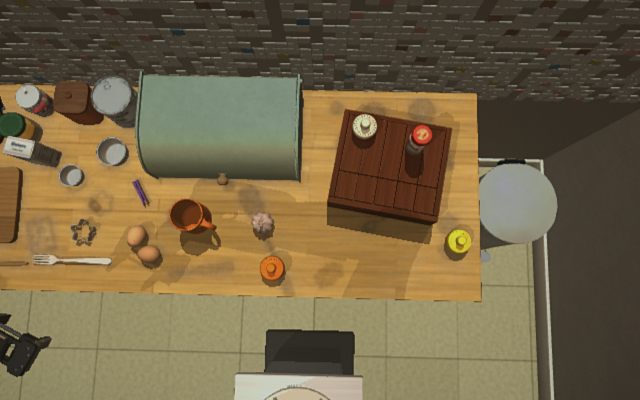

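The side view shows the box around (375,228) and the top view around (392,167). The timer and jar stand on the rear top, the garlic is at top-view (262,223) and the mug at (188,214). I'll enlarge both to read the corners.

Run:
```python
import cv2,numpy as np
a=cv2.imread("pics/side0.png")[170:285,300:450]; b=cv2.imread("pics/top0.png")[100:245,320:470]
cv2.imwrite("pics/sc.png",cv2.resize(a,None,fx=5,fy=5,interpolation=2)); cv2.imwrite("pics/tc.png",cv2.resize(b[:118],None,fx=5,fy=5,interpolation=2)[:600])
```

```text
(no output)
```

View pics/sc.png

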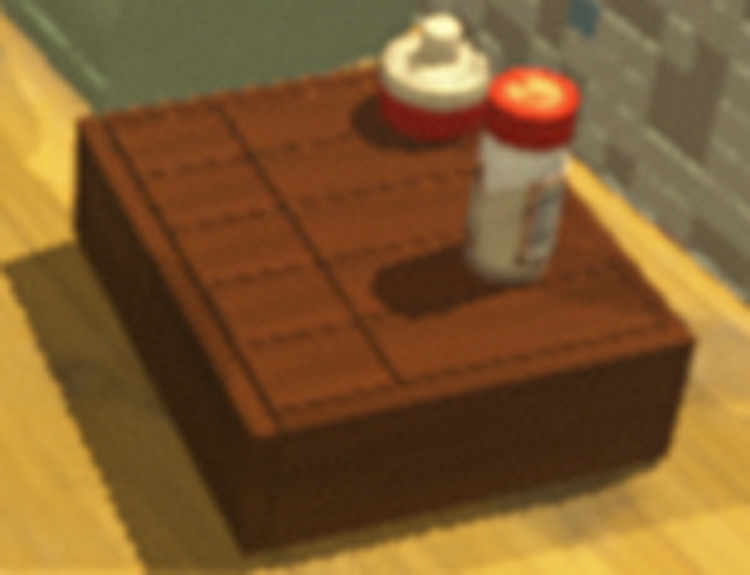

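View pics/tc.png

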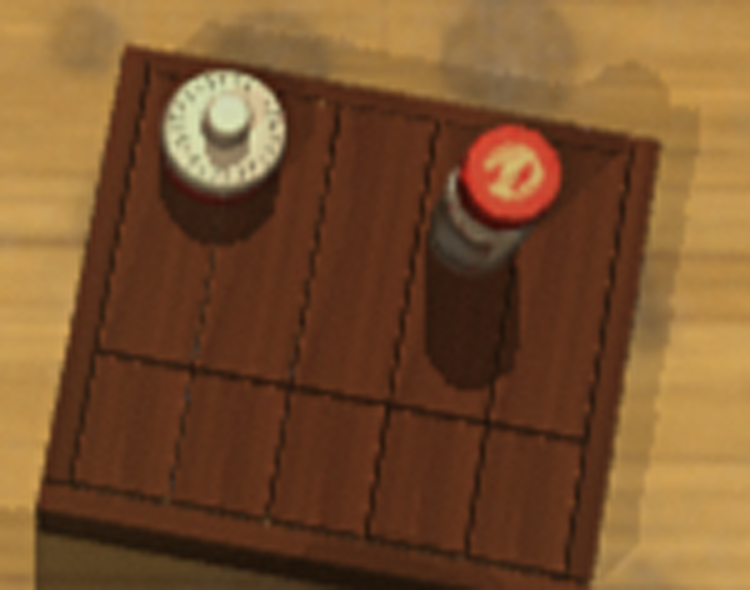

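Side crop: top corners at front-left (80,118), front-right (257,437) and back-right (693,342). Top crop: corners at (126,47), (660,145), (38,510) and (590,583), with the rear pad line from (98,352) to (587,440). I'll triangulate these and fit the box pose.

```bash
cat > h.py <<'E'
from plant import robot
import numpy as np
from scipy.optimize import least_squares
from scipy.spatial.transform import Rotation as R
F={n:robot.grab_frame(n) for n in("side","top")} if __name__!="h" else {}
def proj(f,P):
    T=f["world_from_camera"];c=(np.asarray(P)-T[:3,3])@T[:3,:3]
    return np.array([f["cx"]+f["fx"]*c[...,0]/-c[...,2],f["cy"]-f["fy"]*c[...,1]/-c[...,2]]).T
E
python3 - <<'E'
from h import *
F={n:robot.grab_frame(n) for n in("side","top")}
print(F["side"].keys())
pts={"side":[(80,118,-120,136),(257,437,-120,-136),(693,342,120,-136),(405,385,-38,-122),(217,103,-38,122),(280,415,-105.5,-122)],
"top":[(126,47,120,136),(660,145,120,-136),(38,510,-120,136),(590,583,-120,-136),(98,352,-38,122),(587,440,-38,-122),(73,483,-105.5,122),(568,555,-105.5,-122),(392,403,-38,-24.4),(292,385,-38,24.4)]}
off={"side":(300,170),"top":(320,100)}
def res(p,full=False):
    x,y,yaw,z=p;r=[]
    for n in pts:
        for u,v,bx,by in pts[n]:
            bx/=1e3;by/=1e3
            P=[x+bx*np.cos(yaw)-by*np.sin(yaw),y+bx*np.sin(yaw)+by*np.cos(yaw),z]
            r.append(proj(F[n],P)-(np.array([u,v])/5-.4+off[n]))
    return np.array(r) if full else np.ravel(r)
s=least_squares(res,[.5,-.2,0,.088],x_scale=.01,loss="soft_l1")
print(s.x,np.degrees(s.x[2]));print(res(s.x,True).round(1))
# independent two-view triangulation of front corners
for k,(i,j) in {"FL":(0,2),"FR":(1,3),"BR":(2,1)}.items():
    t=least_squares(lambda P:np.r_[proj(F["side"],P)-(np.array(pts["side"][i][:2])/5-.4+off["side"]),proj(F["top"],P)-(np.array(pts["top"][j][:2])/5-.4+off["top"])],[.5,-.2,.09])
    print(k,t.x,t.cost)
x,y,w,z=s.x
for b in(97.6,48.8,0,-48.8,-97.6):
    print(b,[round(v,4) for v in(x+(-.072)*np.cos(w)-b/1e3*np.sin(w),y-.072*np.sin(w)+b/1e3*np.cos(w))])
st=robot.read_state();print(R.from_quat(np.roll(st["orientation"],-1)).as_matrix().round(3),st["eef_pos"])
E
```

```text
dict_keys(['color', 'fx', 'fy', 'cx', 'cy', 'world_from_camera'])
[ 0.67354276 -0.21471033 -0.1547431   0.0847316 ] -8.866126812145723
[[-1.6  0.3]
 [ 0.   0.6]
 [ 1.1 -0.5]
 [-0.7  0.1]
 [-0.2  1.1]
 [-1.2 -0.2]
 [-0.5 -0.9]
 [ 0.1 -2.3]
 [ 0.3 -0.6]
 [ 0.5  4.3]
 [-0.2 -0.4]
 [ 0.2 -0.9]
 [ 0.   0. ]
 [ 0.   3. ]
 [-0.3 -0.4]
 [ 0.1 -0.2]]
FL [ 0.57683527 -0.06204744  0.08508501] 1.3836723706503098
FR [ 0.54060831 -0.32803955  0.08272191] 3.326098247655713
BR [ 0.76612865 -0.36771695  0.08462766] 0.16584481473848445
97.6 [np.float64(0.6174), np.float64(-0.1072)]
48.8 [np.float64(0.6099), np.float64(-0.1554)]
0 [np.float64(0.6024), np.float64(-0.2036)]
-48.8 [np.float64(0.5949), np.float64(-0.2518)]
-97.6 [np.float64(0.5874), np.float64(-0.3)]
[[-0.902  0.432 -0.   ]
 [ 0.432  0.902 -0.001]
 [ 0.    -0.001 -1.   ]] [0.26990077 0.56335535 0.1788528 ]
```

The top crop was cut off at row 590, so its front-right points were false. I'll refit without them, and measure the jar, timer and bread bin for clearance.

Run:
```python
from h import *
F={n:robot.grab_frame(n) for n in("side","top")}
pts={"side":[(80,118,-120,136),(257,437,-120,-136),(693,342,120,-136),(405,385,-38,-122),(217,103,-38,122),(280,415,-105.5,-122)],
"top":[(126,47,120,136),(660,145,120,-136),(38,510,-120,136),(98,352,-38,122),(587,440,-38,-122),(73,483,-105.5,122),(392,403,-38,-24.4),(292,385,-38,24.4)]}
off={"side":(300,170),"top":(320,100)}
def px(n,u,v): return np.array([u,v])/5-.4+off[n]
def res(p):
    x,y,yaw,z=p;r=[]
    for n in pts:
        for u,v,bx,by in pts[n]:
            bx/=1e3;by/=1e3
            r.append(proj(F[n],[x+bx*np.cos(yaw)-by*np.sin(yaw),y+bx*np.sin(yaw)+by*np.cos(yaw),z])-px(n,u,v))
    return np.ravel(r)
s=least_squares(res,[.5,-.2,0,.088],x_scale=.01,loss="soft_l1")
s2=least_squares(lambda q:res(np.r_[q,.088]),[.5,-.2,0],x_scale=.01,loss="soft_l1")
print(s.x,s.cost,s2.x,s2.cost);print(s.fun.reshape(-1,2).round(1).tolist())
x,y,w=s2.x;Rz=R.from_euler("z",w).as_matrix()
for b in(.0976,.0488,0,-.0488,-.0976): print(b,(np.array([x,y,0])+Rz@[-.072,b,0]).round(4))
def tri(a,b): return least_squares(lambda P:np.r_[proj(F["side"],P)-a,proj(F["top"],P)-b],[.6,-.2,.1])
for k,a,b in(("jar cap",px("side",535,92),px("top",511,175)),("timer knob",px("side",440,22),px("top",228,112)),("bin end front-top?",(383,150),(300,180))):
    t=tri(np.array(a),np.array(b));print(k,t.x.round(3),round(t.cost,1),"box",(Rz.T@(t.x-[x,y,0])).round(3))
```

```text
[ 0.67266477 -0.21502416 -0.1578415   0.08530871] 5.3944121065465644 [ 0.6718983  -0.21538062 -0.15726759] 6.62053634414657
[[-1.7, 0.2], [-0.4, 0.6], [0.9, -0.4], [-1.1, 0.1], [-0.3, 1.0], [-1.6, -0.2], [-0.2, -0.7], [0.4, -1.8], [0.4, -0.5], [-0.1, -0.2], [0.3, -0.5], [0.0, 0.2], [-0.2, -0.0], [0.2, 0.1]]
0.0976 [ 0.6161 -0.1077  0.    ]
0.0488 [ 0.6084 -0.1559  0.    ]
0 [ 0.6008 -0.2041  0.    ]
-0.0488 [ 0.5931 -0.2523  0.    ]
-0.0976 [ 0.5855 -0.3005  0.    ]
jar cap [ 0.718 -0.273  0.192] 0.9 box [ 0.055 -0.05   0.192]
timer knob [ 0.758 -0.147  0.149] 0.1 box [0.074 0.081 0.149]
bin end front-top? [ 0.685 -0.029  0.157] 1391.4 box [-0.017  0.186  0.157]
```

move_arm(
  series=[
    [[0,0,-0.15,0,0,-0.07,0],[0,0,-0.15,0,0,-0.139,0],[0,0,-0.15,0,0,-0.139,0],[0,0,-0.15,0,0,-0.139,0],[0,0,-0.15,0,0,-0.139,0]],
  ],
  grip_force=10,
)

```text
t: 0.8
eef_pos: [0.2698, 0.5632, 0.2086]
orientation: [-0.0, 0.079, 0.997, -0.001]
force: [-0.5, -0.5, -0.4]
opening: 0.0539
finger_force: 0.0
```

move_arm(
  series=[
    [[-0.11,-0.18,0,0,0,0,0],[-0.22,-0.35,0,0,0,0,0],[-0.34,-0.53,0,0,0,0,0],[-0.45,-0.7,0,0,0,0,0],[-0.56,-0.88,0,0,0,0,0]],
  ],
)

```text
t: 1.3
eef_pos: [0.3536, 0.3708, 0.2088]
orientation: [-0.0, 0.079, 0.997, -0.0]
force: [0.3, 0.4, 0.6]
opening: 0.0141
finger_force: 0.0
```

move_arm(
  series=[
    [[-0.11,-0.18,0,0,0,0,0],[-0.22,-0.35,0,0,0,0,0],[-0.34,-0.53,0,0,0,0,0],[-0.45,-0.7,0,0,0,0,0],[-0.56,-0.88,0,0,0,0,0]],
  ],
)

```text
t: 1.8
eef_pos: [0.437, 0.1796, 0.2091]
orientation: [-0.0, 0.079, 0.997, -0.0]
force: [0.2, 0.5, 0.3]
opening: 0.0003
finger_force: 0.0
```

move_arm(
  series=[
    [[-0.11,-0.18,0,0,0,0,0],[-0.22,-0.35,0,0,0,0,0],[-0.34,-0.53,0,0,0,0,0],[-0.45,-0.7,0,0,0,0,0],[-0.56,-0.88,0,0,0,0,0]],
  ],
)

```text
t: 2.3
eef_pos: [0.5203, -0.0117, 0.2089]
orientation: [-0.0, 0.079, 0.997, 0.0]
force: [-0.1, -0.2, -0.4]
opening: 0.0003
finger_force: 0.0
```

move_arm(
  series=[
    [[-0.11,-0.18,0,0,0,0,0],[-0.22,-0.35,0,0,0,0,0],[-0.34,-0.53,0,0,0,0,0],[-0.45,-0.7,0,0,0,0,0],[-0.56,-0.88,0,0,0,0,0]],
  ],
)

```text
t: 2.8
eef_pos: [0.6037, -0.2028, 0.2087]
orientation: [-0.0, 0.079, 0.997, 0.0]
force: [0.4, -0.2, -0.1]
opening: 0.0004
finger_force: 0.0
```

move_arm(
  series=[
    [[0.014,-0.009,0.15,0,0,0,0],[0.014,-0.009,0.3,0,0,0,0],[0.014,-0.009,0.45,0,0,0,0],[0.014,-0.009,0.565,0,0,0,0],[0.014,-0.009,0.565,0,0,0,0]],
  ],
)

```text
t: 3.3
eef_pos: [0.5976, -0.2018, 0.0925]
orientation: [-0.003, 0.079, 0.997, 0.001]
force: [0.1, -0.3, -0.1]
opening: 0.0003
finger_force: 0.0
```

move_arm(
  series=[
    [[0,0,0.005,0,0,0,0],[0,0,0.01,0,0,0,0],[0,0,0.015,0,0,0,0],[0,0,0.02,0,0,0,0],[0,0,0.025,0,0,0,0]],
  ],
)

```text
t: 3.8
eef_pos: [0.6008, -0.2027, 0.0919]
orientation: [0.0, 0.078, 0.997, -0.0]
force: [-0.3, -0.0, -0.5]
opening: 0.0005
finger_force: 0.0
```

move_arm(
  series=[
    [[0,0,0.004,0,0,0,0],[0,0,0.008,0,0,0,0],[0,0,0.012,0,0,0,0],[0,0,0.015,0,0,0,0],[0,0,0.015,0,0,0,0]],
  ],
)

```text
t: 4.3
eef_pos: [0.6003, -0.2026, 0.0881]
orientation: [-0.0, 0.078, 0.997, 0.0]
force: [-0.1, 0.2, 0.0]
opening: 0.0004
finger_force: 0.0
```

move_arm(
  series=[
    [[0,0,0.001,0,0,0,0],[0,0,0.002,0,0,0,0],[0,0,0.003,0,0,0,0],[0,0,0.004,0,0,0,0],[0,0,0.005,0,0,0,0]],
  ],
)

```text
t: 4.8
eef_pos: [0.6004, -0.2027, 0.0873]
orientation: [0.0, 0.078, 0.997, 0.0]
force: [-0.2, -0.1, 0.4]
opening: 0.0002
finger_force: 0.0
```

move_arm(
  series=[
    [[0,0,0.001,0,0,0,0],[0,0,0.002,0,0,0,0],[0,0,0.003,0,0,0,0],[0,0,0.005,0,0,0,0],[0,0,0.005,0,0,0,0]],
  ],
)

```text
t: 5.3
eef_pos: [0.6004, -0.2026, 0.0862]
orientation: [-0.0, 0.078, 0.997, 0.0]
force: [-0.7, -0.2, 0.1]
opening: 0.0004
finger_force: 0.0
```

move_arm(
  series=[
    [[0,0,0.001,0,0,0,0],[0,0,0.002,0,0,0,0],[0,0,0.003,0,0,0,0],[0,0,0.005,0,0,0,0],[0,0,0.005,0,0,0,0]],
  ],
)

```text
t: 5.8
eef_pos: [0.6004, -0.2026, 0.0852]
orientation: [-0.0, 0.078, 0.997, 0.0]
force: [0.1, 0.0, -0.1]
opening: 0.0009
finger_force: 0.0
```

move_arm(
  series=[
    [[0,0,0.001,0,0,0,0],[0,0,0.002,0,0,0,0],[0,0,0.003,0,0,0,0],[0,0,0.005,0,0,0,0],[0,0,0.005,0,0,0,0]],
  ],
)

```text
t: 6.3
eef_pos: [0.6004, -0.2026, 0.0842]
orientation: [-0.0, 0.078, 0.997, 0.0]
force: [-0.3, -0.6, -0.5]
opening: 0.0005
finger_force: 0.0
```

Run:
```python
from plant import robot
import cv2,numpy as np
from h import proj
out=[]
for n,(r,c) in {"side":(150,300),"top":(110,310)}.items():
    f=robot.grab_frame(n);s=f["color"][r:r+120,c:c+150,::-1];out.append(cv2.resize(s,None,fx=5,fy=5,interpolation=2))
    print(n,proj(f,robot.read_state()["eef_pos"]),(5*(proj(f,robot.read_state()["eef_pos"])-[c,r])))
cv2.imwrite("pics/c1.png",out[0]);cv2.imwrite("pics/c2.png",out[1]);print(robot.read_state()["force"])
```

```text
side [347.16436159 219.39222074] [235.82180797 346.96110372]
top [385.2730538  192.37286736] [376.36526899 411.86433679]
[-0.28161095 -0.6273091   0.42886264]
```

View pics/c1.png

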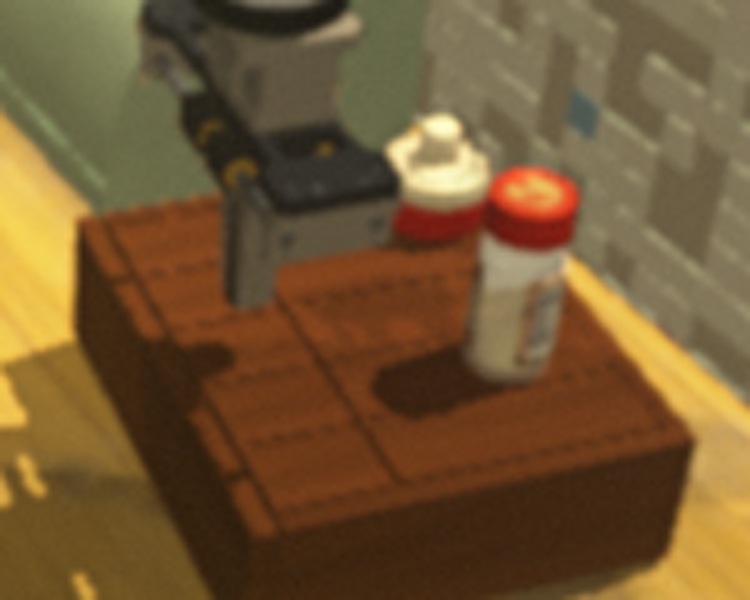

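The side crop shows the closed fingertips at about (250,303), above their shadow, which starts near (235,350). That is about 25 mm clear of the pads, although the reported TCP is at 84 mm. I'll check against the top view.

View pics/c2.png

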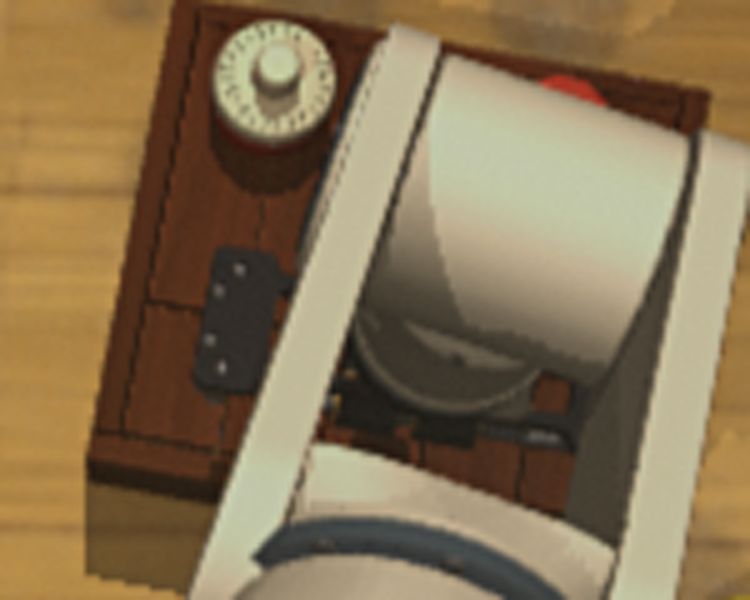

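The wrist hides the tips in the top view. In the side view they are clearly hovering by about 20–30 mm, so the real tips sit above the reported TCP. I'll go down gently, watching the force.

move_arm(
  series=[
    [[0,0,0.008,0,0,0,0],[0,0,0.016,0,0,0,0],[0,0,0.024,0,0,0,0],[0,0,0.03,0,0,0,0],[0,0,0.03,0,0,0,0]],
  ],
)

```text
t: 6.9
eef_pos: [0.6003, -0.2026, 0.078]
orientation: [-0.0, 0.078, 0.997, 0.0]
force: [-0.1, 0.2, -1.3]
opening: 0.0001
finger_force: 0.0
```

Run:
```python
from h import *
f=robot.grab_frame("side")
for z in(.078,.09,.1,.11,.12): print(z,(5*(proj(f,[.6004,-.2026,z])-[300,150])).round())
s=robot.read_state();print(s["joints"],s["eef_pos"],s["force"],robot.grip_point_offset)
```

```text
0.078 [235. 356.]
0.09 [236. 338.]
0.1 [238. 323.]
0.11 [239. 308.]
0.12 [240. 293.]
[-3.27850442e-01  4.72382028e-01  1.69753392e+00  1.32773150e-05
  9.71937551e-01 -1.74297741e+00] [ 0.60034379 -0.2026029   0.07813296] [ 0.37653657 -0.30699619 -0.06433033] 0.0187
```

move_arm(
  series=[
    [[0,0,0.008,0,0,0,0],[0,0,0.016,0,0,0,0],[0,0,0.024,0,0,0,0],[0,0,0.03,0,0,0,0],[0,0,0.03,0,0,0,0]],
  ],
)

```text
t: 7.45
eef_pos: [0.6003, -0.2026, 0.072]
orientation: [-0.0, 0.078, 0.997, 0.0]
force: [0.2, -0.8, 0.5]
opening: 0.0005
finger_force: 0.0
```

Run:
```python
from h import *
import cv2
f=robot.grab_frame("side");s=f["color"][150:270,300:450,::-1];cv2.imwrite("pics/c3.png",cv2.resize(s,None,fx=5,fy=5,interpolation=2))
s=robot.read_state();print(s["eef_pos"],s["force"])
```

```text
[ 0.60031424 -0.20263802  0.0721477 ] [0.7526402  0.80034489 0.05640578]
```

View pics/c3.png

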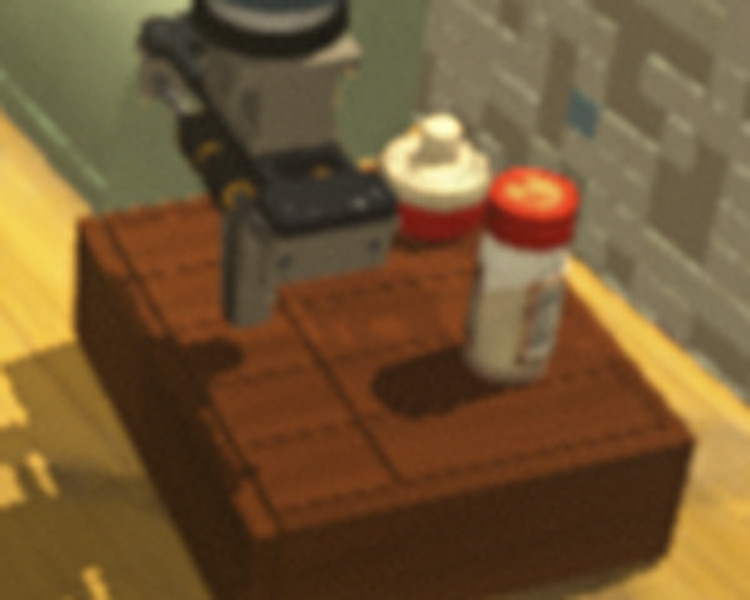

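The tips are now at (250,322) with the shadow edge at (243,350). They are closing in above pad 3, whose middle is near (245,341), with about 12 mm left.

move_arm(
  series=[
    [[0,0,0.006,0,0,0,0],[0,0,0.012,0,0,0,0],[0,0,0.018,0,0,0,0],[0,0,0.025,0,0,0,0],[0,0,0.025,0,0,0,0]],
  ],
)

```text
t: 8.0
eef_pos: [0.6003, -0.2026, 0.067]
orientation: [-0.0, 0.078, 0.997, 0.0]
force: [1.1, 0.0, -0.2]
opening: 0.0007
finger_force: 0.0
```

move_arm(
  series=[
    [[0,0,0.002,0,0,0,0],[0,0,0.004,0,0,0,0],[0,0,0.006,0,0,0,0],[0,0,0.008,0,0,0,0],[0,0,0.01,0,0,0,0]],
  ],
)

```text
t: 8.5
eef_pos: [0.6004, -0.2027, 0.0653]
orientation: [0.0, 0.078, 0.997, -0.0]
force: [-0.4, -0.7, -0.4]
opening: 0.0005
finger_force: 0.0
```

move_arm(
  series=[
    [[0,0,0.002,0,0,0,0],[0,0,0.004,0,0,0,0],[0,0,0.006,0,0,0,0],[0,0,0.006,0,0,0,0],[0,0,0.006,0,0,0,0]],
  ],
)

```text
t: 9.0
eef_pos: [0.6004, -0.2026, 0.0641]
orientation: [-0.0, 0.078, 0.997, 0.0]
force: [-0.1, -0.7, 0.4]
opening: 0.0003
finger_force: 0.0
```

move_arm(
  series=[
    [[0,0,0.002,0,0,0,0],[0,0,0.004,0,0,0,0],[0,0,0.006,0,0,0,0],[0,0,0.008,0,0,0,0],[0,0,0.008,0,0,0,0]],
  ],
)

```text
t: 9.5
eef_pos: [0.6004, -0.2026, 0.0624]
orientation: [-0.0, 0.078, 0.997, 0.0]
force: [0.9, 0.1, 0.2]
opening: 0.0003
finger_force: 0.0
```

move_arm(
  series=[
    [[0,0,0.002,0,0,0,0],[0,0,0.004,0,0,0,0],[0,0,0.006,0,0,0,0],[0,0,0.006,0,0,0,0],[0,0,0.006,0,0,0,0]],
  ],
)

```text
t: 10.0
eef_pos: [0.6004, -0.2026, 0.0613]
orientation: [-0.0, 0.078, 0.997, 0.0]
force: [-0.2, -0.4, -0.4]
opening: 0.0005
finger_force: 0.0
```

move_arm(
  series=[
    [[0,0,0.002,0,0,0,0],[0,0,0.004,0,0,0,0],[0,0,0.006,0,0,0,0],[0,0,0.006,0,0,0,0],[0,0,0.006,0,0,0,0]],
  ],
)

```text
t: 10.5
eef_pos: [0.6004, -0.2026, 0.0601]
orientation: [-0.0, 0.078, 0.997, -0.0]
force: [0.7, 0.9, -1.2]
opening: 0.0007
finger_force: 0.0
```

Run:
```python
from h import *
import cv2
f=robot.grab_frame("side");s=f["color"][180:250,310:400,::-1];cv2.imwrite("pics/c4.png",cv2.resize(s,None,fx=8,fy=8,interpolation=2))
s=robot.read_state();print(s["eef_pos"],s["force"])
```

```text
[ 0.60043295 -0.20263175  0.0600729 ] [-1.02021107  0.00524334 -0.34333805]
```

View pics/c4.png

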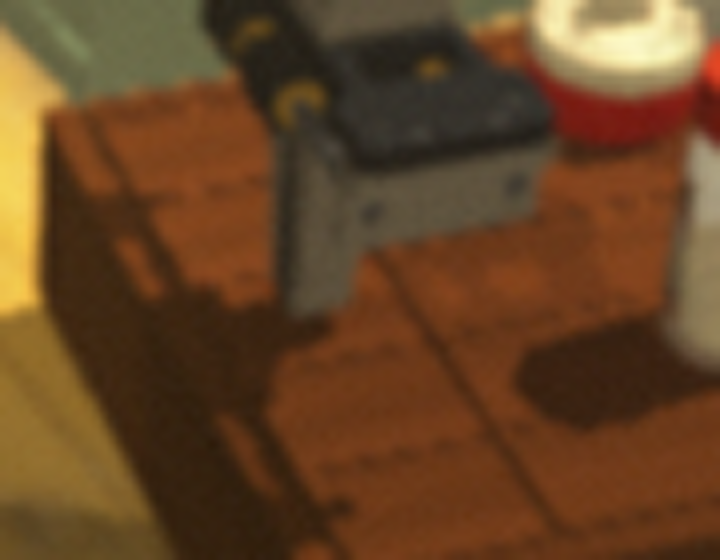

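The tips at (315,315) have nearly met their shadow, and they sit in the middle of pad 3 (boundaries crossing near y≈280 and y≈350). Contact is close.

move_arm(
  series=[
    [[0,0,0.002,0,0,0,0],[0,0,0.004,0,0,0,0],[0,0,0.006,0,0,0,0],[0,0,0.006,0,0,0,0],[0,0,0.006,0,0,0,0]],
  ],
)

```text
t: 11.05
eef_pos: [0.6004, -0.2027, 0.0589]
orientation: [-0.0, 0.078, 0.997, -0.0]
force: [-0.2, 0.8, -0.0]
opening: 0.0003
finger_force: 0.0
```

move_arm(
  series=[
    [[0,0,0.002,0,0,0,0],[0,0,0.004,0,0,0,0],[0,0,0.006,0,0,0,0],[0,0,0.006,0,0,0,0],[0,0,0.006,0,0,0,0]],
  ],
)

```text
t: 11.55
eef_pos: [0.6004, -0.2026, 0.0577]
orientation: [-0.0, 0.078, 0.997, 0.0]
force: [0.0, -0.6, 0.7]
opening: 0.0003
finger_force: 0.0
```

move_arm(
  series=[
    [[0,0,0.002,0,0,0,0],[0,0,0.004,0,0,0,0],[0,0,0.006,0,0,0,0],[0,0,0.006,0,0,0,0],[0,0,0.006,0,0,0,0]],
  ],
)

```text
t: 12.05
eef_pos: [0.6004, -0.2026, 0.0565]
orientation: [-0.0, 0.078, 0.997, 0.0]
force: [1.0, -0.3, -0.1]
opening: 0.0003
finger_force: 0.0
```

move_arm(
  series=[
    [[0,0,0.002,0,0,0,0],[0,0,0.004,0,0,0,0],[0,0,0.006,0,0,0,0],[0,0,0.006,0,0,0,0],[0,0,0.006,0,0,0,0]],
  ],
)

```text
t: 12.55
eef_pos: [0.6004, -0.2026, 0.0553]
orientation: [-0.0, 0.078, 0.997, 0.0]
force: [-0.4, -0.1, 0.2]
opening: 0.0004
finger_force: 0.0
```

Run:
```python
from h import *
import cv2
f=robot.grab_frame("side");s=f["color"][:,:,::-1].copy();cv2.imwrite("pics/s5.png",s)
o=cv2.imread("pics/c4.png");o=cv2.resize(o,(90,70),interpolation=cv2.INTER_AREA)
def tip(im,x0,y0):
    sat=im.max(2).astype(int)-im.min(2)
    for c in (346,348,350,352): 
        col=sat[210-y0:232-y0,c-x0]; print(c,col.tolist())
tip(o,310,180);print();tip(s,0,0)
a=cv2.imread("pics/side0.png");d=np.abs(a.astype(int)-s).max(2)
print("front diff",d[225:275,325:345].mean(),d[245:275,352:420].mean()); st=robot.read_state();print(st["eef_pos"],st["force"],st["joint_torque"])
```

```text
346 [23, 22, 23, 23, 23, 24, 26, 27, 30, 35, 40, 41, 42, 57, 74, 82, 80, 82, 85, 88, 89, 89]
348 [33, 33, 32, 32, 31, 32, 33, 33, 32, 34, 38, 40, 47, 63, 76, 73, 76, 81, 86, 88, 88, 87]
350 [33, 34, 33, 33, 33, 33, 31, 35, 39, 44, 46, 50, 65, 82, 87, 80, 79, 83, 86, 86, 87, 84]
352 [30, 31, 33, 34, 33, 32, 33, 41, 58, 72, 79, 82, 87, 86, 79, 76, 81, 85, 87, 87, 86, 83]

346 [23, 24, 24, 24, 25, 23, 26, 25, 27, 29, 35, 38, 41, 54, 75, 81, 78, 75, 81, 85, 86, 90]
348 [33, 33, 34, 32, 32, 32, 31, 31, 32, 35, 33, 39, 45, 65, 75, 74, 76, 83, 84, 88, 91, 84]
350 [34, 33, 33, 32, 33, 33, 32, 32, 32, 31, 33, 45, 65, 85, 87, 78, 77, 84, 85, 88, 86, 85]
352 [28, 29, 33, 32, 33, 36, 33, 34, 36, 49, 67, 83, 88, 86, 81, 77, 81, 84, 87, 86, 85, 83]
front diff 7.444 4.1872549019607845
[ 0.60040976 -0.20266872  0.05527757] [-0.21562549  0.86967383 -0.14388886] [ 5.88736611e-05 -6.40628743e+01 -2.81154066e+01 -2.20983761e-02
  7.40435463e-02  3.31805188e-05]
```

Run:
```python
import cv2,numpy as np
s=cv2.imread("pics/s5.png")[195:245,310:385]
o=cv2.imread("pics/c1.png");o=cv2.resize(o,(150,120),interpolation=cv2.INTER_AREA)[45:95,10:85]
f=lambda i:cv2.resize(i,None,fx=8,fy=8,interpolation=cv2.INTER_CUBIC)
a=f(s)
cv2.imwrite("pics/v9.png",cv2.convertScaleAbs(a,alpha=1.6,beta=10)[:400])
```

```text
(no output)
```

View pics/v9.png

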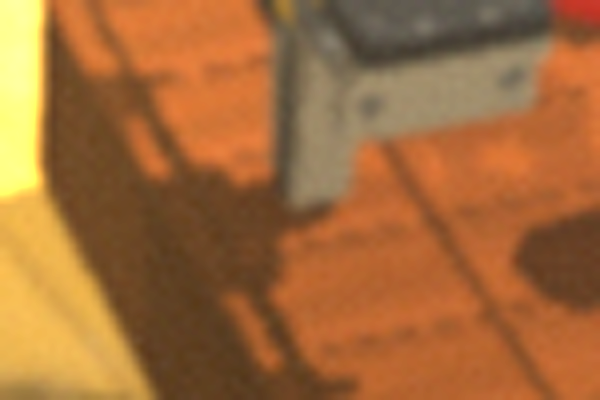

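The tip is at (318,205) with a thin shadow sliver just beneath it at (325,212). It moved down about 1 px since the last view, so it is still just above the pad and the drawer is shut. I'll keep going gently.

move_arm(
  series=[
    [[0,0,0.002,0,0,0,0],[0,0,0.004,0,0,0,0],[0,0,0.006,0,0,0,0],[0,0,0.006,0,0,0,0],[0,0,0.006,0,0,0,0]],
  ],
)

```text
t: 13.1
eef_pos: [0.6004, -0.2027, 0.0541]
orientation: [-0.0, 0.078, 0.997, 0.0]
force: [-0.3, -0.1, -0.4]
opening: 0.0004
finger_force: 0.0
```

move_arm(
  series=[
    [[0,0,0.002,0,0,0,0],[0,0,0.004,0,0,0,0],[0,0,0.006,0,0,0,0],[0,0,0.006,0,0,0,0],[0,0,0.006,0,0,0,0]],
  ],
)

```text
t: 13.6
eef_pos: [0.6005, -0.2027, 0.0531]
orientation: [0.0, 0.078, 0.997, -0.0]
force: [-1.3, -0.4, 3.8]
opening: 0.0003
finger_force: 2.2
```

Contact: force is 3.8 N at reported z = 0.053. I'll press a little more to tell rigid from giving.

move_arm(
  series=[
    [[0,0,0.001,0,0,0,0],[0,0,0.002,0,0,0,0],[0,0,0.003,0,0,0,0],[0,0,0.004,0,0,0,0],[0,0,0.004,0,0,0,0]],
  ],
)

```text
t: 14.1
eef_pos: [0.6005, -0.2027, 0.0531]
orientation: [0.0, 0.078, 0.997, -0.0]
force: [-4.8, 1.6, 12.3]
opening: 0.0007
finger_force: 5.8
```

Pad 3 is rigid: 12 N with no movement. Next is pad 4, towards -y.

move_arm(
  series=[
    [[0,0,-0.025,0,0,0,0],[0,-0.12,-0.03,0,0,0,0],[0,-0.244,-0.03,0,0,0,0],[0,-0.244,-0.02,0,0,0,0],[0,-0.244,-0.01,0,0,0,0]],
  ],
)

```text
t: 14.6
eef_pos: [0.5927, -0.2509, 0.0538]
orientation: [-0.0, 0.078, 0.997, 0.0]
force: [0.3, 0.5, -0.3]
opening: 0.0003
finger_force: 0.0
```

move_arm(
  series=[
    [[0,0,0.003,0,0,0,0],[0,0,0.006,0,0,0,0],[0,0,0.009,0,0,0,0],[0,0,0.011,0,0,0,0],[0,0,0.011,0,0,0,0]],
  ],
)

```text
t: 15.1
eef_pos: [0.5926, -0.2503, 0.0522]
orientation: [-0.0, 0.077, 0.997, -0.0]
force: [-3.2, -1.7, 5.6]
opening: 0.0006
finger_force: 2.5
```

move_arm(
  series=[
    [[0,0,0.002,0,0,0,0],[0,0,0.004,0,0,0,0],[0,0,0.005,0,0,0,0],[0,0,0.005,0,0,0,0],[0,0,0.005,0,0,0,0]],
  ],
)

```text
t: 15.6
eef_pos: [0.5927, -0.2504, 0.0513]
orientation: [-0.0, 0.077, 0.997, -0.0]
force: [-3.2, -2.3, 5.1]
opening: 0.0005
finger_force: 2.6
```

Pad 4 gives at a steady 5 N while sinking, so it is the catch. I'll press on.

move_arm(
  series=[
    [[0,0,0.004,0,0,0,0],[0,0,0.008,0,0,0,0],[0,0,0.012,0,0,0,0],[0,0,0.015,0,0,0,0],[0,0,0.015,0,0,0,0]],
  ],
)

```text
t: 16.1
eef_pos: [0.5927, -0.2504, 0.0479]
orientation: [-0.0, 0.078, 0.997, 0.0]
force: [-3.2, 0.1, 4.5]
opening: 0.0003
finger_force: 2.4
```

move_arm(
  series=[
    [[0,0,0.003,0,0,0,0],[0,0,0.006,0,0,0,0],[0,0,0.008,0,0,0,0],[0,0,0.008,0,0,0,0],[0,0,0.008,0,0,0,0]],
  ],
)

```text
t: 16.6
eef_pos: [0.5927, -0.2503, 0.0462]
orientation: [-0.0, 0.078, 0.997, 0.0]
force: [-3.2, 1.1, 5.0]
opening: 0.0007
finger_force: 2.7
```

Run:
```python
from h import *
import cv2
f=robot.grab_frame("side");s=f["color"][:,:,::-1].copy();cv2.imwrite("pics/s6.png",s)
a=cv2.imread("pics/s5.png");d=np.abs(a.astype(int)-s).max(2)
print("front diff",d[240:275,325:345].mean(),d[250:275,352:420].mean(),d[260:285,300:340].mean());st=robot.read_state();print(st["eef_pos"],st["force"])
```

```text
front diff 55.002857142857145 4.248235294117647 39.039
[ 0.59267306 -0.25037058  0.0461995 ] [-3.71065917  1.92452277  5.66903971]
```

move_arm(
  series=[
    [[0,0,-0.04,0,0,0,0],[0,0,-0.1,0,0,0,0],[0,0,-0.15,0,0,0,0],[0.1,0.08,-0.15,0,0,0,0],[0.2,0.16,-0.15,0,0,0,0]],
  ],
)

```text
t: 17.15
eef_pos: [0.5589, -0.2131, 0.0774]
orientation: [0.001, 0.078, 0.997, -0.0]
force: [0.2, -0.6, -0.9]
opening: 0.0002
finger_force: 0.0
```

move_arm(
  series=[
    [[0.05,0.03,0,0,0,0,0],[0.1,0.06,0,0,0,0,0],[0.16,0.084,0,0,0,0,0],[0.16,0.084,0,0,0,0,0],[0.16,0.084,0,0,0,0,0]],
  ],
)

```text
t: 17.65
eef_pos: [0.5297, -0.1918, 0.0765]
orientation: [0.0, 0.078, 0.997, -0.0]
force: [-0.0, 0.1, -0.5]
opening: 0.0004
finger_force: 0.0
```

Run:
```python
from h import *
import cv2
f=robot.grab_frame("side");s=f["color"][180:285,295:445,::-1];cv2.imwrite("pics/v10.png",cv2.resize(s,None,fx=5,fy=5,interpolation=2))
st=robot.read_state();print(st["eef_pos"],st["force"])
w=-.157;Rz=R.from_euler("z",w).as_matrix()
print("box",Rz.T@(st["eef_pos"]-[.6719,-.2154,0]))
```

```text
[ 0.52996154 -0.19196926  0.07651274] [-0.90620688 -0.23795594  0.08637975]
box [-0.14385626  0.00094966  0.07651274]
```

View pics/v10.png

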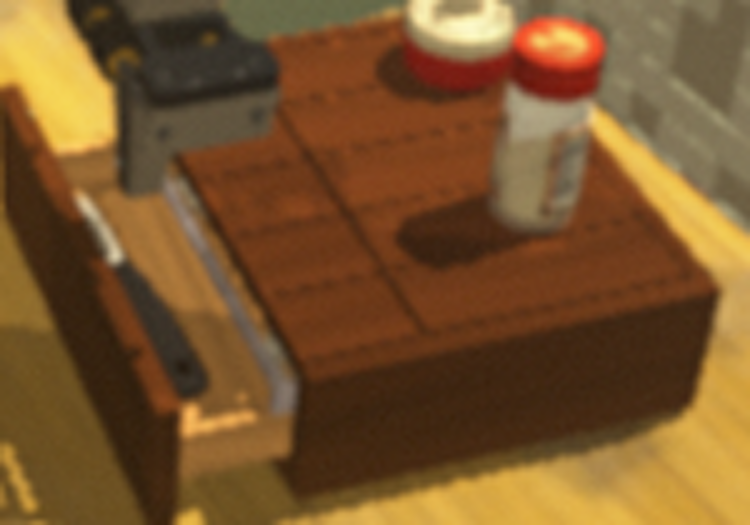

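The drawer is ajar. The front board runs from (8,95) to (180,400), and the tips hover at (140,190) inside the gap. I'll lower 15 mm below the board's top, which keeps the finger bracket clear of the pads, then pull.

move_arm(
  series=[
    [[0,0,0.04,0,0,0,0],[0,0,0.08,0,0,0,0],[0,0,0.13,0,0,0,0],[0,0,0.17,0,0,0,0],[0,0,0.192,0,0,0,0]],
  ],
)

```text
t: 18.2
eef_pos: [0.5286, -0.1912, 0.0365]
orientation: [-0.001, 0.078, 0.997, 0.0]
force: [0.6, -0.1, -0.2]
opening: 0.0007
finger_force: 0.0
```

move_arm(
  series=[
    [[0.015,0,0,0,0,0,0],[0.03,0,0,0,0,0,0],[0.045,0,0,0,0,0,0],[0.06,0,0,0,0,0,0],[0.075,0,0,0,0,0,0]],
  ],
)

```text
t: 18.7
eef_pos: [0.5148, -0.1892, 0.0383]
orientation: [0.001, 0.078, 0.997, -0.0]
force: [1.3, -0.8, -0.3]
opening: 0.0004
finger_force: 0.8
```

Contact seems to be starting at about 1.3 N, so I'll pull on.

move_arm(
  series=[
    [[0.03,0,0,0,0,0,0],[0.06,0,0,0,0,0,0],[0.09,0,0,0,0,0,0],[0.12,0,0,0,0,0,0],[0.15,0,0,0,0,0,0]],
  ],
)

```text
t: 19.2
eef_pos: [0.4844, -0.1844, 0.038]
orientation: [0.0, 0.078, 0.997, -0.0]
force: [0.8, 0.5, 1.4]
opening: 0.0005
finger_force: 0.9
```

move_arm(
  series=[
    [[0.03,0,0,0,0,0,0],[0.06,0,0,0,0,0,0],[0.08,0,0,0,0,0,0],[0.1,0,0,0,0,0,0],[0.12,0,0,0,0,0,0]],
  ],
)

```text
t: 19.7
eef_pos: [0.4608, -0.1807, 0.0378]
orientation: [-0.0, 0.078, 0.997, 0.0]
force: [1.7, 0.9, -0.3]
opening: 0.0002
finger_force: 0.8
```

move_arm(
  series=[
    [[0.01,0,0,0,0,0,0],[0.02,0,0,0,0,0,0],[0.03,0,0,0,0,0,0],[0.04,0,0,0,0,0,0],[0.05,0,0,0,0,0,0]],
  ],
)

```text
t: 20.2
eef_pos: [0.4511, -0.1792, 0.0379]
orientation: [-0.0, 0.078, 0.997, -0.0]
force: [1.6, 1.0, -0.4]
opening: 0.0007
finger_force: 0.7
```

move_arm(
  series=[
    [[0.005,0,0,0,0,0,0],[0.01,0,0,0,0,0,0],[0.01,0,0,0,0,0,0],[0.01,0,0,0,0,0,0],[0.01,0,0,0,0,0,0]],
  ],
)

```text
t: 20.7
eef_pos: [0.4493, -0.179, 0.0379]
orientation: [0.0, 0.078, 0.997, -0.0]
force: [1.6, 0.4, -0.2]
opening: 0.0007
finger_force: 0.7
```

move_arm(
  series=[
    [[0.005,0,0,0,0,0,0],[0.01,0,0,0,0,0,0],[0.015,0,0,0,0,0,0],[0.015,0,0,0,0,0,0],[0.015,0,0,0,0,0,0]],
  ],
)

```text
t: 21.2
eef_pos: [0.4494, -0.1791, 0.0383]
orientation: [0.003, 0.078, 0.997, -0.0]
force: [11.0, 0.4, -8.9]
opening: 0.0004
finger_force: 5.4
```

move_arm(
  series=[
    [[0.003,0,0,0,0,0,0],[0.006,0,0,0,0,0,0],[0.009,0,0,0,0,0,0],[0.01,0,0,0,0,0,0],[0.01,0,0,0,0,0,0]],
  ],
)

```text
t: 21.7
eef_pos: [0.4494, -0.1792, 0.0385]
orientation: [0.005, 0.078, 0.997, -0.001]
force: [16.8, 0.8, -13.3]
opening: 0.0004
finger_force: 8.2
```

Against the stop: 17 N with no movement. Backing off and lifting clear.

move_arm(
  series=[
    [[-0.015,0,0,0,0,0,0],[-0.03,0,0,0,0,0,0],[-0.05,0,0,0,0,0,0],[-0.08,0,0,0,0,0,0],[-0.08,0,0,0,0,0,0]],
  ],
)

```text
t: 22.2
eef_pos: [0.4608, -0.1808, 0.0379]
orientation: [0.0, 0.078, 0.997, -0.0]
force: [0.2, -0.1, 0.5]
opening: 0.0003
finger_force: 0.0
```

move_arm(
  series=[
    [[0,0,-0.1,0,0,0,0],[0,0,-0.2,0,0,0,0],[0,0,-0.35,0,0,0,0],[0,0,-0.5,0,0,0,0],[0,0,-0.6,0,0,0,0]],
  ],
)

```text
t: 22.7
eef_pos: [0.4605, -0.1808, 0.1598]
orientation: [0.001, 0.078, 0.997, -0.0]
force: [-0.3, -0.7, -0.2]
opening: 0.0005
finger_force: 0.0
```

Run:
```python
from h import *
import cv2
F={n:robot.grab_frame(n) for n in("side","top")}
s=F["side"]["color"][:,:,::-1].copy();cv2.imwrite("pics/s7.png",s)
a=cv2.imread("pics/side0.png");d=np.abs(a.astype(int)-s).max(2)
print("timer/jar diff",d[175:190,380:396].mean(),d[186:222,396:414].mean(),"garlic",d[178:196,266:288].mean(),"mug",d[138:168,246:268].mean())
st=robot.read_state();print(st["t"],st["eef_pos"],st["force"],st["finger_force"])
# front board right top corners predicted at drawer 0.13 / 0.06
for q in(.06,.12,.13):
    Rz=R.from_euler("z",-.157).as_matrix();print(q,proj(F["side"],Rz@[-.12-q,-.136,.088]+[.6719,-.2154,0]).round(1))
c=s[200:290,270:420];cv2.imwrite("pics/v7.png",cv2.resize(c,None,fx=5,fy=5))
sub=s[245:280,290:345];print(sub.max(2)[::5,::4])
```

```text
timer/jar diff 5.629166666666666 4.723765432098766 garlic 19.002525252525253 mug 8.096969696969698
22.8 [ 0.46170451 -0.18127923  0.16047568] [ 0.43023196 -0.23053833 -0.18218196] 0.0
0.06 [326.6 262.3]
0.12 [302.  267.9]
0.13 [297.8 268.9]
[[104  83  61  81 245 240 213 182 251 180 172 131 135 168]
 [ 73 118  58  62 178 240 234 202 193 241 155 136 105 142]
 [ 55 109  88  60  61 242 236 235 208 238 222 123 124 119]
 [ 57  70 117  54  49 127 242 236 191 218 219 159 125 101]
 [ 54  52 125 121  91 163 237 237 213 128 233 234 208 171]
 [ 61  55  64  73 234 239 228 186 133 137 139 141 145 148]
 [ 97  56  61  64 150 148 151 151 152 151 143 125 109 108]]
```

```bash
python3 -c "
from plant import robot
print(robot.close_job())"
```

```text
the job is handed in; nothing more can be done
None
```

The catch was the fourth pad (box y −48.8 mm); pressing it sprang the drawer ajar, I pulled it against its stop and lifted clear, nothing was gripped, and I handed the job in at about 23 s; I checked the loose items only by image comparison, where timer, jar and mug showed little change and the garlic a larger one I put down to the arm's shadow but did not confirm.

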